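# Set the sockets out by size on the marked board

### The arm

A 6-joint arm with a two-finger parallel gripper is mounted at the origin on the work surface. World frame = base frame: x ahead of the robot, y to its left, z up, the work surface at z = 0. Lengths are in m, angles in rad, forces in N, time in s.
With the tool pointing down it reaches from about 0.425 to 0.95 m from the base axis. Payload 3.5 kg.
Tool frame: the origin (TCP) lies midway between the tips of the shut fingers; the grasp point (between the pads) lies 19 mm behind it (ctrl.hold_point_z is the distance from the TCP to the grasp point, in m); z points along the fingers, y is the line along which they close (so a half turn about z gives the same grasp; the last joint's range is limited). The gripper opens to 85 mm and grips with 20 to 120 N. Pads are 22 mm wide; open, the fingers measure 114 mm over their backs; the gripper's body (76 mm by 85 mm) begins 54 mm behind the grasp point. The pads swing forward as they close: fully open they stand 13 mm farther back than shut.
Start: joints at [1.142, 0.286, 1.577, -0, 1.279, -0.15], TCP at [0.186, 0.649, 0.231] pointing down, gripper open.
Joint ranges: [-2.77, 2.77], [-0.9, 2.22], [0.21, 2.48], [-1.53, 4.67], [0.24, 2.81], [-2.84, 2.84]. Speed limits (rad/s): [2.79, 2.79, 3.14, 3.14, 3.14, 3.14].

### API

Orientations are given as a unit quaternion [x, y, z, w].
In Python, from plant import readout, cams, sign_off, ctrl gives the robot as it stands. The module is installed in compiled form; this text tells all that it offers.
- The arm moves only by the tool step_arm, never from a script. Its argument "increments" is a list of rows, each a list of 2 entries, a list of its own where there are three numbers: the shift along the world's x, y, z in mm, then the turn, a rotation vector about the world's x, y, z in rad. In form: [[[x, y, z], [rx, ry, rz]], ...]. A call has 1 to 8 rows; each row shifts and turns the commanded pose from where the row before left it; what a row does not reach is not made up. A row lasts 1/12 s, in which the tool goes at most 41.7 mm and 7.16 degrees, less where a joint would pass 70% of its speed; a pose out of reach is approached as far as the arm can. A call is refused whole if a number of a shift passes 41.7 or a number of a turn 0.125, either way. A call with a gripper value outside its range is refused whole. "fingers" is the opening, from -1 (shut) to 1 (fully open), set as the call begins (left out, the last holds). The fingers move at their own pace and stop on an object; "grip_force" is the grip in N (left out, the last holds). Time passes only in rows, so rows that do not move let the fingers close. It gives the time, the measured TCP pose, the force, the opening and the grip force at its end, in the units of the state.
- readout.get_state(): the state, without advancing time (a new reading comes with each control period).
- cams.read_camera(name): name is "scene" or "top" or "wrist"; returns the picture (420x560x3 uint8, red, green, blue); there is no depth.
- cams.get_calibration(name): a dict with "fx", "fy", "cx", "cy" (pixels), "eye" and "rotation" of the camera in the world; the wrist camera has in their place "T_tool_cam" (4x4, takes a point from camera to tool coordinates, whose origin is the TCP and whose axes are the flange's). Camera axes: x right, y up, looking along -z (the intrinsics and any distortion apply to the point x, -y, -z); pixel columns grow to the right and rows downward; lengths in m; the calibration is good to about 2 mm. The wrist camera is an equidistant fisheye: a pixel r from the principal point sees the ray r / f radians off the axis. A picture is of the moment at which its call begins: read the wrist's pose just before it. get_calibration takes no time and is no camera call.
- sign_off(): hands the job in; it is judged then, once.
The state is a dict: "time": time; "qpos": joint angles; "dq": joint speeds; "joint_efforts": joint torques, N m; "eef_pos": TCP position; "tcp_rot": TCP orientation; "contact_force": force on the tool from outside, world axes, zero at the start; "wrist_torque": the same for the moment, N m; "opening": opening from 0.0 (shut) to 1.0 (fully open); "finger_force": force on a finger pad.
Only numpy, scipy, OpenCV 4.12 (cv2) and the standard library are available. Lean on these libraries where they do the work, as an engineer would, in place of code of your own. Each camera call takes 0.05 s, during which the arm holds its last target. There are 200 camera calls.

### The job

Set the five sockets out on the green board in order of size, each standing upright, hexagonal opening up, and centred on its own round mark: the largest on the mark next to the red end, the smallest at the black end. Do not disturb the ratchet handle, the yellow tin or the wood offcut.

Things in the scene. Friction and masses are not known exactly. Their poses are not given: they have to be found in the camera images.
- socket_a: the smallest of five loose bright-steel wrench sockets: a plain upright cylinder 22 mm in diameter and 36 mm tall, about 70 g, standing on the bench with its hexagonal opening up. Origin at the centre of its underside, z up along its axis; it is round, so its yaw means nothing
- socket_b: the second smallest of five loose bright-steel wrench sockets: a plain upright cylinder 29 mm in diameter and 42 mm tall, about 120 g, standing on the bench with its hexagonal opening up. Origin at the centre of its underside, z up along its axis; it is round, so its yaw means nothing
- socket_c: the middle of five loose bright-steel wrench sockets: a plain upright cylinder 36 mm in diameter and 48 mm tall, about 200 g, standing on the bench with its hexagonal opening up. Origin at the centre of its underside, z up along its axis; it is round, so its yaw means nothing
- socket_d: the second largest of five loose bright-steel wrench sockets: a plain upright cylinder 43 mm in diameter and 54 mm tall, about 300 g, standing on the bench with its hexagonal opening up. Origin at the centre of its underside, z up along its axis; it is round, so its yaw means nothing
- socket_e: the largest of five loose bright-steel wrench sockets: a plain upright cylinder 50 mm in diameter and 60 mm tall, about 420 g, standing on the bench with its hexagonal opening up. Origin at the centre of its underside, z up along its axis; it is round, so its yaw means nothing
- board: green board fixed on the bench, 90 (its x) x 440 (its y) x 15 mm thick, with five identical round marks (58 mm white rings, wood-coloured middles) in a row at x = 0, y = -144, -72, 0, +72, +144 mm in its frame. Origin at the centre of its underside: the marks lie at z = 15 mm. Yaw within 0.2 rad of zero. Outside the last marks a 22 mm high block stands across each end
- end_red: the red end block fixed across one end of the board, 90 x 20 mm and 22 mm high, centred 207 mm from the board's centre along the board's y axis, at the +y end or the -y end; the other end carries a black block of the same size. Origin at the centre of its underside, on the board's top
- ratchet: bystander: ratchet handle with black grip, about 217 mm long, lying on the bench beyond the board (up to 29 mm high). Origin on the bench under its shaft
- wax_tin: bystander: yellow tin, 70 mm in diameter and 60 mm tall, standing to the left. Origin at the centre of its underside
- offcut: bystander: dark wood offcut, 120 x 50 x 30 mm, lying to the right. Origin at the centre of its underside

How it is judged:
By the outcome, as a careful person would: the job done as asked, in the order asked, and still so for the second after the job is handed in, with the robot touching nothing.
It also fails if it takes over 101 s, if anything falls off the work surface, if the arm or the gripper's body presses on something with over 40 N, if the wrist force passes 120 N, or if a joint passes its speed limit or range.

## Working session

There is one attempt and no reset: what is moved stays moved. The work goes in short steps, Python scripts to look and compute and a tool call to move; the robot and the scene stay as the last step left them, time stands still between calls to the robot, and variables do not carry over. Pictures are saved under pics/ and viewed, at most 14 in all, crops included, and the job is handed in when it is done.

Besides the shell and the picture viewer there is one more tool, called after ">>>" as name(argument=value, ...) on one line, values as JSON. step_arm: Moves the arm, as the interface text tells. Its arguments: {"type":"object","properties":{"increments":{"type":"array","items":{"type":"array"}},"fingers":{"type":"number"},"grip_force":{"type":"number"}},"required":["increments"]}

```bash
mkdir -p pics
python3 - <<'E'
from plant import readout,cams,ctrl
import cv2
s=readout.get_state();print(s)
for n in("scene","top"):
    im=cams.read_camera(n);cv2.imwrite(f"pics/{n}0.png",im[:,:,::-1]);print(n,cams.get_calibration(n))
print(ctrl.hold_point_z,cams.get_calibration("wrist"))
E
```

```text
{'time': 0.0, 'qpos': array([ 1.14197924e+00,  2.87190642e-01,  1.57818934e+00,  3.80093065e-05,
        1.27856402e+00, -1.50018022e-01]), 'dq': array([ 0.00039225, -0.00129087,  0.00107657,  0.0005747 , -0.00191518,
        0.00089012]), 'joint_efforts': array([-3.92250231e-04, -4.05971575e+01, -2.92630577e+01, -1.88500585e-04,
        5.69128519e-03,  9.01352678e-06]), 'eef_pos': array([0.185461  , 0.64834335, 0.22992382]), 'tcp_rot': array([ 1.38953843e-01,  9.90298161e-01, -1.12158728e-03, -3.52966589e-04]), 'contact_force': array([ 0.56399194, -0.67281505, -0.16483552]), 'wrist_torque': array([ 0.04190514,  0.00421223, -0.00988699]), 'finger_force': 0.0, 'opening': 1.0004262016245338}
scene {'fx': 468.6494087538821, 'fy': 468.6494087538821, 'cx': 286.3781624297377, 'cy': 211.68577067344327, 'eye': array([1.1216431 , 0.70576499, 0.87347264]), 'rotation': array([0.12570842, 0.37290608, 0.87620911, 0.27820143])}
top {'fx': 449.68648227484005, 'fy': 449.68648227484005, 'cx': 283.0096699236677, 'cy': 218.12025666445956, 'eye': array([0.35994253, 0.01169533, 1.40162702]), 'rotation': array([ 0.05578105, -0.07536   , -0.69519912,  0.71267631])}
0.0187 {'fx': 325.19226210127806, 'fy': 325.19226210127806, 'cx': 278.675174065805, 'cy': 205.25289933358647, 'T_tool_cam': array([[ 4.94259640e-04,  9.50027661e-01,  3.12165339e-01,
         7.93476565e-02],
       [ 9.99999877e-01, -4.81111910e-04, -1.19135446e-04,
         6.39621480e-04],
       [ 3.70044936e-05,  3.12165360e-01, -9.50027782e-01,
        -1.41982462e-01],
       [ 0.00000000e+00,  0.00000000e+00,  0.00000000e+00,
         1.00000000e+00]])}
```

View pics/top0.png

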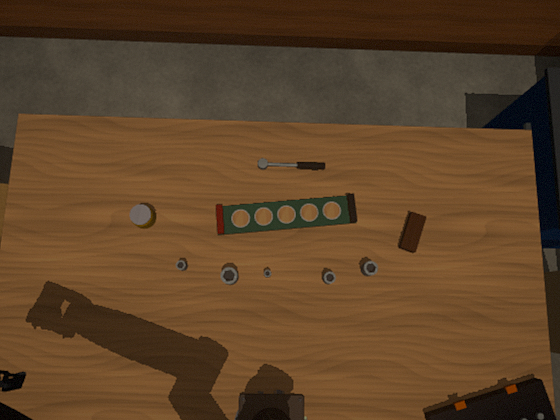

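View pics/scene0.png

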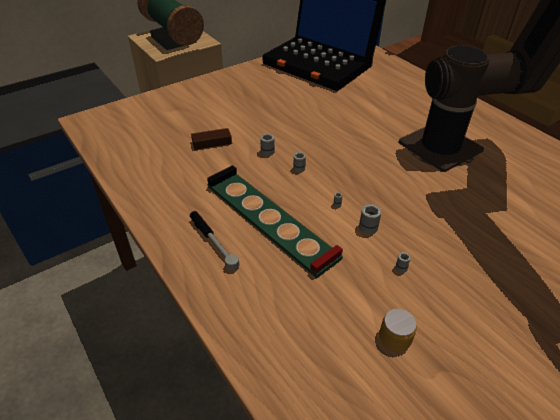

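The top view shows red end at left (col 220), black at right (350), and sockets at about (181,265), (230,275), (267,272), (329,277), (370,268). The scene view agrees. I'll enlarge the top view to measure.

```bash
cat > h.py <<'E'
import numpy as np,cv2
from scipy.spatial.transform import Rotation as R
from plant import readout,cams,ctrl
def fixed(n,u,v,z):
    c=cams.get_calibration(n);M=R.from_quat(c["rotation"]).as_matrix()
    d=M@np.array([(u-c["cx"])/c["fx"],-(v-c["cy"])/c["fy"],-1]);e=c["eye"]
    return e+d*(z-e[2])/d[2]
def wray(u,v,z,p,q):
    c=cams.get_calibration("wrist");x=(u-c["cx"])/c["fx"];y=(v-c["cy"])/c["fx"];t=np.hypot(x,y)
    k=np.sin(t)/t if t>1e-9 else 1
    d=np.array([x*k,-y*k,-np.cos(t)]);T=c["T_tool_cam"];Q=R.from_quat(q).as_matrix()
    e=p+Q@T[:3,3];d=Q@T[:3,:3]@d
    return e+d*(z-e[2])/d[2]
E
python3 - <<'E'
import cv2
from h import *
im=cv2.imread("pics/top0.png")[185:290,160:390]
cv2.imwrite("pics/crop0.png",cv2.resize(im,None,fx=3.4,fy=3.4,interpolation=cv2.INTER_CUBIC))
for n,u,v,z in [("b",181,265,.042),("e",229.5,274.5,.06),("a",267,272,.036),("c",329.5,277,.048),("d",370,267.5,.054),("m",240.5,218,.015),("m",263.5,216,.015),("m",286,214,.015),("m",309,212,.015),("m",331.5,210.5,.015)]:
    print(n,fixed("top",u,v,z).round(4))
g=cv2.imread("pics/scene0.png")
for n,u,v,z in [("b",403,257,.042),("e",370.5,211,.06),("a",338,196,.036),("c",299.5,156,.048),("d",267.5,139,.054),("m",308,247,.015),("m",270,216.5,.015),("m",236,189.5,.015)]:
    print(n,fixed("scene",u,v,z).round(4))
E
```

```text
b [0.4645 0.2794 0.042 ]
e [0.4386 0.1317 0.06  ]
a [0.4502 0.0213 0.036 ]
c [ 0.439  -0.1666  0.048 ]
d [ 0.4699 -0.2878  0.054 ]
m [0.6177 0.1091 0.015 ]
m [0.6261 0.0374 0.015 ]
m [ 0.6345 -0.0331  0.015 ]
m [ 0.6429 -0.1055  0.015 ]
m [ 0.6497 -0.1766  0.015 ]
b [0.4713 0.2839 0.042 ]
e [0.4414 0.1373 0.06  ]
a [0.4531 0.0273 0.036 ]
c [ 0.4419 -0.1617  0.048 ]
d [ 0.4757 -0.2785  0.054 ]
m [0.6191 0.1128 0.015 ]
m [ 0.6356 -0.0296  0.015 ]
m [ 0.6529 -0.1729  0.015 ]
```

View pics/crop0.png

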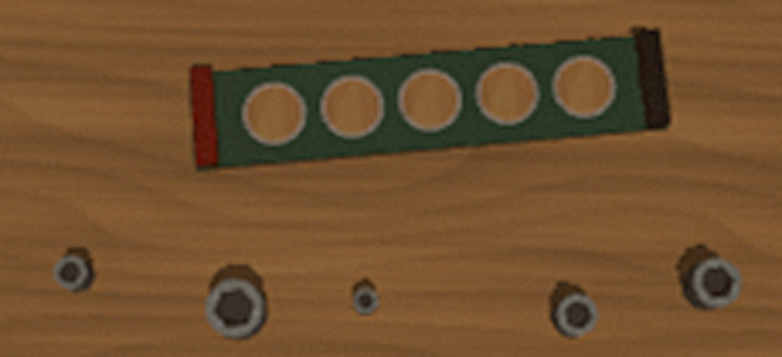

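The crop shows red end left at (203,117), black right (650,78), marks from (274,114) to (584,87). Sockets: b (72,271), e (235,307), a (365,299), c (575,314), d (714,282). Sizes ordered e>d>c>b>a. The board's yaw is about 0.11. First I move above e, with the jaws closing along the board's x.

>>> step_arm(increments=[[[16,-32,-3],[0,0,-0.075]],[[16,-32,-3],[0,0,-0.075]],[[16,-32,-3],[0,0,-0.075]],[[16,-32,-3],[0,0,-0.075]],[[16,-32,-3],[0,0,-0.075]],[[16,-32,-3],[0,0,-0.075]],[[16,-32,-3],[0,0,-0.075]],[[16,-32,-3],[0,0,-0.075]]], fingers=1, grip_force=60)

```text
time: 0.77
eef_pos: [0.3138, 0.3912, 0.2067]
tcp_rot: [0.427, 0.904, -0.0, -0.0]
contact_force: [1.3, 0.6, -0.4]
opening: 1.004
finger_force: 0.0
```

>>> step_arm(increments=[[[16,-32,-3],[0,0,-0.075]],[[16,-32,-3],[0,0,-0.075]],[[16,-32,-3],[0,0,-0.075]],[[16,-32,-3],[0,0,-0.075]],[[16,-32,-3],[0,0,-0.075]],[[16,-32,-3],[0,0,-0.075]],[[16,-32,-3],[0,0,-0.055]],[[14,-32,-3],[0,0,0]]])

```text
time: 1.43
eef_pos: [0.44, 0.1352, 0.183]
tcp_rot: [0.639, 0.769, 0.0, -0.0]
contact_force: [2.0, -0.6, -0.2]
opening: 1.002
finger_force: 0.0
```

```bash
cat > look.py <<'E'
import sys
from h import *
s=readout.get_state();im=cams.read_camera("wrist")[:,:,::-1]
cv2.imwrite(f"pics/{sys.argv[1]}.png",im);np.savez(f"pics/{sys.argv[1]}.npz",p=s["eef_pos"],q=s["tcp_rot"])
print(s["time"],s["eef_pos"].round(4),R.from_quat(s["tcp_rot"]).as_matrix().round(3).tolist(),s["qpos"].round(3))
E
python3 look.py w1
```

```text
1.4333 [0.44   0.1352 0.183 ] [[-0.184, 0.983, -0.0], [0.983, 0.184, 0.0], [0.0, -0.0, -1.0]] [ 0.077 -0.155  2.133  0.     1.163 -0.108]
```

View pics/w1.png

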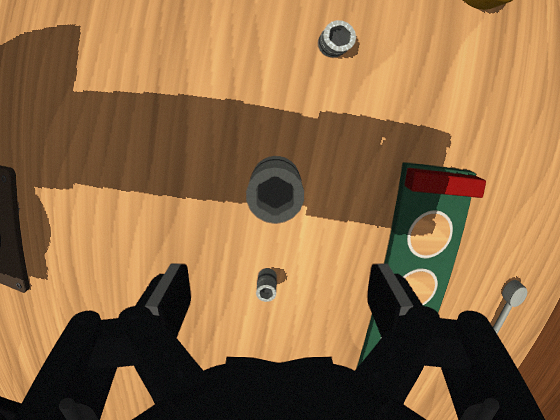

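Wrist view: e's top at (274,192), b at (340,37), a at (266,292), first mark centre (430,234), second about (413,290).

Run:
```python
from h import *
d=np.load("pics/w1.npz")
for n,u,v,z in [("e",274.5,193,.06),("b",340.5,37,.042),("a",265.5,293,.036),("m1",430,234.5,.015),("m2",413,292,.015),("tcp?",278,300,.183)]: print(n,wray(u,v,z,d["p"],d["q"]).round(4))
E=[("b",181.2,264.7,.042),("e",229.1,275.3,.06),("a",267.4,272.9,.036),("c",329.1,277.4,.048),("d",370,267.9,.054),("m1",240.6,218.5,.015),("m5",331.8,210.6,.015)]
for n,u,v,z in E:print(n,fixed("top",u,v,z).round(4))
```

```text
e [0.4368 0.1389 0.06  ]
b [0.4675 0.2823 0.042 ]
a [0.448  0.0229 0.036 ]
m1 [0.6183 0.1116 0.015 ]
m2 [0.6249 0.0358 0.015 ]
tcp? [0.4439 0.1169 0.183 ]
b [0.4654 0.2789 0.042 ]
e [0.4362 0.1327 0.06  ]
a [0.4475 0.02   0.036 ]
c [ 0.4378 -0.1654  0.048 ]
d [ 0.4687 -0.2878  0.054 ]
m1 [0.6161 0.1087 0.015 ]
m5 [ 0.6494 -0.1776  0.015 ]
```

>>> step_arm(increments=[[[-3,2,-20],[0,0,-0.07]],[[0,0,-35],[0,0,0]],[[0,0,-35],[0,0,0]],[[0,0,-35],[0,0,0]],[[0,0,-25],[0,0,0]],[[0,0,-15],[0,0,0]],[[0,0,0],[0,0,0]]])

```text
time: 2.07
eef_pos: [0.4328, 0.1387, 0.0143]
tcp_rot: [0.665, 0.747, -0.003, -0.003]
contact_force: [-0.2, -0.4, 0.1]
opening: 1.002
finger_force: 0.0
```

>>> step_arm(increments=[[[0,0,0],[0,0,0]],[[0,0,0],[0,0,0]],[[0,0,0],[0,0,0]],[[0,0,0],[0,0,0]],[[0,0,0],[0,0,0]],[[0,0,0],[0,0,0]],[[0,0,0],[0,0,0]],[[0,0,0],[0,0,0]]], fingers=-1)

```text
time: 2.73
eef_pos: [0.4378, 0.1392, 0.0202]
tcp_rot: [0.665, 0.747, 0.001, 0.001]
contact_force: [-2.5, 1.0, 6.5]
opening: 0.575
finger_force: 62.9
```

```bash
python3 look.py w2
```

```text
2.7333 [0.4378 0.1392 0.0202] [[-0.117, 0.993, 0.002], [0.993, 0.117, 0.0], [0.0, 0.002, -1.0]] [ 0.086  0.11   2.225  0.     0.804 -0.031]
```

View pics/w2.png

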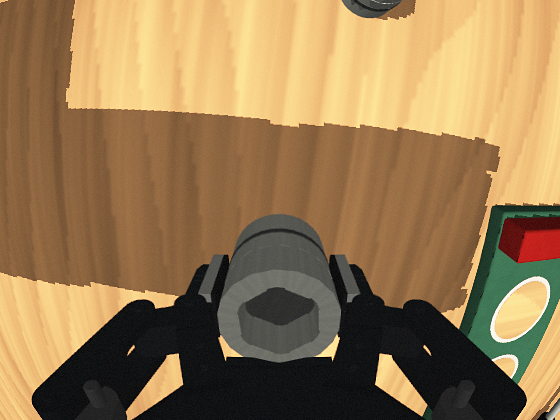

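e is held between the pads: top face centre (280,314), mark 1 centre (522,309).

Run:
```python
from h import *
d=np.load("pics/w2.npz")
for n,u,v,z in [("e",280,315,.06),("m1",522,309,.015)]: print(n,wray(u,v,z,d["p"],d["q"]).round(4))
```

```text
e [0.4388 0.1411 0.06  ]
m1 [0.6181 0.1133 0.015 ]
```

>>> step_arm(increments=[[[0,0,15],[0,0,0]],[[0,0,25],[0,0,0]],[[0,0,25],[0,0,0]],[[25,-3,15],[0,0,0]],[[30,-5,0],[0,0,0]],[[35,-5,0],[0,0,0]],[[35,-5,0],[0,0,0]],[[30,-5,0],[0,0,0]]])

```text
time: 3.45
eef_pos: [0.5932, 0.1156, 0.098]
tcp_rot: [0.665, 0.747, 0.0, 0.0]
contact_force: [0.1, 0.5, -4.9]
opening: 0.572
finger_force: 63.9
```

>>> step_arm(increments=[[[15,-3,0],[0,0,0]],[[10,0,0],[0,0,0]],[[0,0,-15],[0,0,0]],[[0,0,0],[0,0,0]],[[0,0,0],[0,0,0]]])

```text
time: 3.87
eef_pos: [0.6146, 0.1129, 0.0811]
tcp_rot: [0.665, 0.747, -0.002, -0.002]
contact_force: [-0.2, 0.2, -5.0]
opening: 0.575
finger_force: 63.9
```

```bash
python3 look.py w3
```

```text
3.8667 [0.6146 0.1129 0.0811] [[-0.117, 0.993, -0.005], [0.993, 0.117, -0.0], [0.001, -0.005, -1.0]] [ 0.019  0.34   1.803  0.     1.003 -0.098]
```

View pics/w3.png

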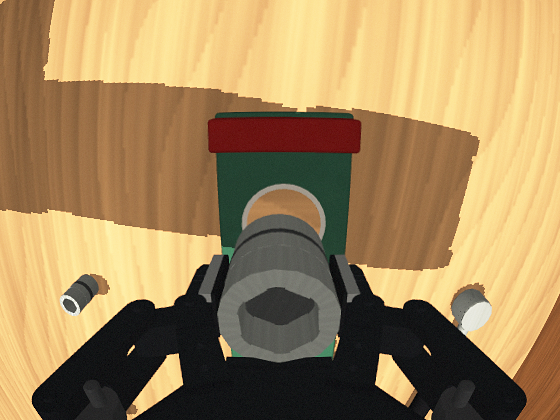

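Held e hovers above mark 1: ring top (284,184), left (242,219), right (326,219); red block inner edge at row 152.

Run:
```python
from h import *
d=np.load("pics/w3.npz")
print(R.from_quat(d["q"]).as_rotvec())
for n,u,v,z in [("top",284,184,.015),("l",242,219,.015),("r",326,219,.015),("redL",210,152,.037),("redR",360,152,.037),("e",280,315,.121),("sockmid",278,315,.121)]: print(n,wray(u,v,z,d["p"],d["q"]).round(4))
```

```text
[-2.08524808 -2.34460455  0.00548847]
top [0.6155 0.14   0.015 ]
l [0.5899 0.1121 0.015 ]
r [0.6472 0.1189 0.015 ]
redL [0.5692 0.1599 0.037 ]
redR [0.6566 0.1704 0.037 ]
e [0.6158 0.1149 0.121 ]
sockmid [0.6151 0.1149 0.121 ]
```

>>> step_arm(increments=[[[3,-3,-10],[0,0,0]],[[0,0,-12],[0,0,0]],[[0,0,-10],[0,0,0]],[[0,0,-7],[0,0,0]],[[0,0,-4],[0,0,0]],[[0,0,-2],[0,0,0]],[[0,0,0],[0,0,0]],[[0,0,0],[0,0,0]]])

```text
time: 4.58
eef_pos: [0.62, 0.11, 0.0385]
tcp_rot: [0.665, 0.747, 0.0, 0.0]
contact_force: [-0.6, 0.2, -5.1]
opening: 0.572
finger_force: 63.9
```

>>> step_arm(increments=[[[0,0,-1],[0,0,0]],[[0,0,0],[0,0,0]],[[0,0,-1],[0,0,0]],[[0,0,0],[0,0,0]],[[0,0,0],[0,0,0]]])

```text
time: 5.0
eef_pos: [0.6197, 0.11, 0.0364]
tcp_rot: [0.665, 0.747, 0.0, 0.0]
contact_force: [-0.6, 0.0, -4.8]
opening: 0.568
finger_force: 63.9
```

>>> step_arm(increments=[[[0,0,-1],[0,0,0]],[[0,0,0],[0,0,0]],[[0,0,0],[0,0,0]]])

```text
time: 5.25
eef_pos: [0.6197, 0.1099, 0.0353]
tcp_rot: [0.665, 0.747, 0.0, 0.0]
contact_force: [-0.7, -0.2, -4.7]
opening: 0.574
finger_force: 64.1
```

>>> step_arm(increments=[[[0,0,-1],[0,0,0]],[[0,0,0],[0,0,0]],[[0,0,0],[0,0,0]]])

```text
time: 5.5
eef_pos: [0.6198, 0.1099, 0.0353]
tcp_rot: [0.665, 0.747, -0.0, -0.0]
contact_force: [-4.1, -0.7, 2.9]
opening: 0.57
finger_force: 64.4
```

>>> step_arm(increments=[[[0,0,-1],[0,0,0]],[[0,0,0],[0,0,0]],[[0,0,0],[0,0,0]]])

```text
time: 5.75
eef_pos: [0.6198, 0.1099, 0.0353]
tcp_rot: [0.664, 0.747, -0.0, -0.0]
contact_force: [-6.2, -0.7, 7.9]
opening: 0.572
finger_force: 65.1
```

>>> step_arm(increments=[[[0,0,1],[0,0,0]],[[0,0,0],[0,0,0]],[[0,0,0],[0,0,0]],[[0,0,10],[0,0,0]],[[0,0,30],[0,0,0]],[[0,0,35],[0,0,0]],[[0,0,35],[0,0,0]],[[0,0,35],[0,0,0]]], fingers=1)

```text
time: 6.42
eef_pos: [0.6197, 0.1099, 0.1814]
tcp_rot: [0.665, 0.747, 0.0, 0.0]
contact_force: [1.5, -0.9, -0.7]
opening: 1.001
finger_force: 0.0
```

```bash
python3 look.py w4
```

```text
6.4167 [0.6197 0.1099 0.1814] [[-0.117, 0.993, 0.001], [0.993, 0.117, 0.0], [-0.0, 0.001, -1.0]] [ 0.015  0.231  1.738  0.     1.172 -0.102]
```

View pics/w4.png

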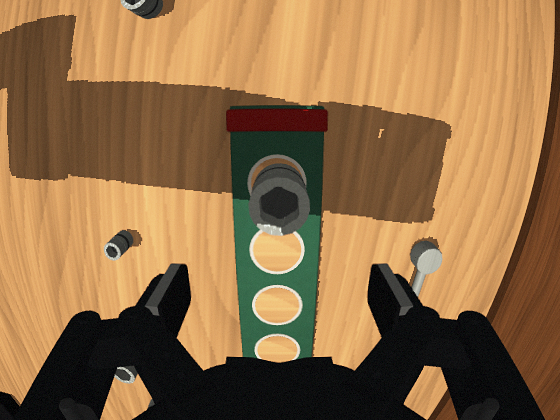

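e stands on mark 1: top centre (280,202), ring's visible top (277,154); mark 2 at (277,250), mark 3 at (277,305).

Run:
```python
from h import *
d=np.load("pics/w4.npz")
for n,u,v,z in [("e",280,202,.075),("ringtop",277.5,154.5,.015),("m2",277,250.5,.015),("m3",277,305,.015),("redL",227,131,.037),("redR",327,131,.037)]: print(n,wray(u,v,z,d["p"],d["q"]).round(4))
```

```text
e [0.6216 0.1117 0.075 ]
ringtop [0.6162 0.14   0.015 ]
m2 [0.6275 0.0394 0.015 ]
m3 [ 0.6356 -0.0307  0.015 ]
redL [0.569  0.1597 0.037 ]
redR [0.6567 0.17   0.037 ]
```

>>> step_arm(increments=[[[-12,-33,0],[0,0,0]],[[-12,-33,0],[0,0,0]],[[-12,-33,0],[0,0,0]],[[-12,-33,0],[0,0,0]],[[-13,-33,0],[0,0,0]],[[-13,-33,0],[0,0,0]],[[-13,-33,0],[0,0,0]],[[-13,-33,0],[0,0,0]]])

```text
time: 7.13
eef_pos: [0.5192, -0.1556, 0.18]
tcp_rot: [0.664, 0.747, 0.0, 0.001]
contact_force: [0.9, -0.7, -0.4]
opening: 1.0
finger_force: 0.0
```

>>> step_arm(increments=[[[-13,-33,0],[0,0,0]],[[-12,-33,0],[0,0,0]],[[-12,-33,0],[0,0,0]],[[-12,-31,0],[0,0,0]],[[0,0,0],[0,0,0]],[[0,0,0],[0,0,0]]])

```text
time: 7.63
eef_pos: [0.4703, -0.2857, 0.1798]
tcp_rot: [0.666, 0.746, 0.0, 0.001]
contact_force: [0.1, 0.7, 0.5]
opening: 0.996
finger_force: 0.0
```

```bash
python3 look.py w5
```

```text
7.6333 [ 0.4703 -0.2857  0.1798] [[-0.113, 0.994, 0.001], [0.994, 0.113, -0.0], [-0.001, 0.001, -1.0]] [-0.73   0.061  1.932  0.     1.148 -0.844]
```

View pics/w5.png

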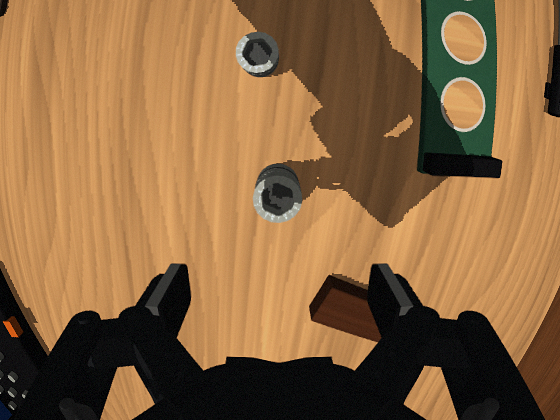

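d's top (278,198) lies under the gripper; c's top (258,53). Marks 4 and 5 are at (465,38), (463,104). The offcut's near corners are (310,318), (333,277).

Run:
```python
from h import *
d=np.load("pics/w5.npz")
for n,u,v,z in [("d",278,198,.054),("c",258.5,52.5,.048),("m5",463,104.5,.015),("m4",464.5,38,.015),("off",333,277,.03),("off",312,316,.03)]: print(n,wray(u,v,z,d["p"],d["q"]).round(4))
```

```text
d [ 0.471  -0.2867  0.054 ]
c [ 0.4411 -0.1657  0.048 ]
m5 [ 0.6513 -0.1749  0.015 ]
m4 [ 0.6438 -0.1037  0.015 ]
off [ 0.5388 -0.3731  0.03  ]
off [ 0.5251 -0.4261  0.03  ]
```

>>> step_arm(increments=[[[0,-1,-30],[0,0,0]],[[0,0,-35],[0,0,0]],[[0,0,-35],[0,0,0]],[[0,0,-35],[0,0,0]],[[0,0,-20],[0,0,0]],[[0,0,-8],[0,0,0]],[[0,0,0],[0,0,0]],[[0,0,0],[0,0,0]]])

```text
time: 8.35
eef_pos: [0.4717, -0.2847, 0.0172]
tcp_rot: [0.664, 0.748, 0.0, 0.001]
contact_force: [0.5, -0.6, 0.6]
opening: 1.002
finger_force: 0.0
```

>>> step_arm(increments=[[[0,0,0],[0,0,0]],[[0,0,0],[0,0,0]],[[0,0,0],[0,0,0]],[[0,0,0],[0,0,0]],[[0,0,0],[0,0,0]],[[0,0,0],[0,0,0]],[[0,0,0],[0,0,0]],[[0,0,0],[0,0,0]]], fingers=-1)

```text
time: 9.02
eef_pos: [0.4715, -0.286, 0.0181]
tcp_rot: [0.664, 0.747, -0.0, 0.001]
contact_force: [-1.9, 0.7, 6.4]
opening: 0.489
finger_force: 61.4
```

>>> step_arm(increments=[[[0,0,15],[0,0,0]],[[0,0,30],[0,0,0]],[[0,0,35],[0,0,0]],[[14,30,0],[0,0,0]],[[14,30,0],[0,0,0]],[[14,30,0],[0,0,0]],[[14,30,0],[0,0,0]],[[14,30,0],[0,0,0]]])

```text
time: 9.68
eef_pos: [0.5402, -0.1333, 0.0954]
tcp_rot: [0.665, 0.747, -0.0, -0.001]
contact_force: [0.5, -0.7, -3.8]
opening: 0.493
finger_force: 62.0
```

>>> step_arm(increments=[[[14,30,0],[0,0,0]],[[14,30,0],[0,0,0]],[[15,30,0],[0,0,0]],[[14,30,0],[0,0,0]],[[14,30,0],[0,0,0]],[[14,25,0],[0,0,0]],[[0,0,-15],[0,0,0]],[[0,0,0],[0,0,0]]])

```text
time: 10.35
eef_pos: [0.6236, 0.0418, 0.0778]
tcp_rot: [0.664, 0.748, -0.002, -0.002]
contact_force: [-1.7, -0.3, -5.4]
opening: 0.486
finger_force: 61.9
```

```bash
python3 look.py w6
```

```text
10.35 [0.6236 0.0418 0.0778] [[-0.119, 0.993, -0.006], [0.993, 0.119, 0.001], [0.001, -0.006, -1.0]] [-0.095  0.346  1.803  0.     0.999 -0.215]
```

View pics/w6.png

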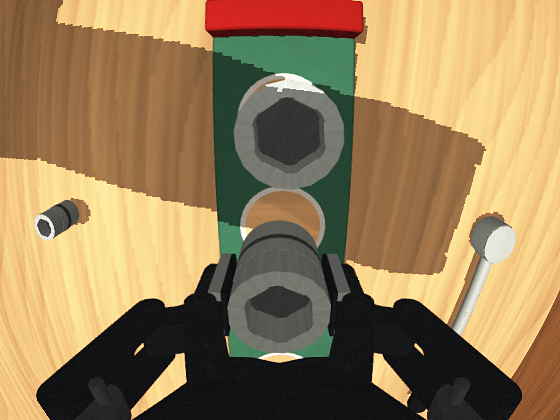

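d hovers at mark 2: ring top (283,188), left (241,222), right (325,222); d's top centre (279,306); e's top (289,134); red edge row 36.

Run:
```python
from h import *
d=np.load("pics/w6.npz")
for n,u,v,z in [("top",283,188,.015),("l",241,222,.015),("r",325,222,.015),("d",279.5,306,.112),("e",289.5,134,.075),("redL",208,34,.037),("redR",362,37,.037)]: print(n,wray(u,v,z,d["p"],d["q"]).round(4))
```

```text
top [0.6239 0.067  0.015 ]
l [0.5986 0.04   0.015 ]
r [0.6552 0.0469 0.015 ]
d [0.6246 0.0441 0.112 ]
e [0.6212 0.108  0.075 ]
redL [0.5706 0.1571 0.037 ]
redR [0.6562 0.1661 0.037 ]
```

>>> step_arm(increments=[[[0,-3,-8],[0,0,0]],[[0,0,-12],[0,0,0]],[[0,0,-10],[0,0,0]],[[0,0,-7],[0,0,0]],[[0,0,-4],[0,0,0]],[[0,0,0],[0,0,0]],[[0,0,0],[0,0,0]],[[0,0,0],[0,0,0]]])

```text
time: 11.07
eef_pos: [0.6262, 0.0368, 0.0409]
tcp_rot: [0.665, 0.747, 0.0, 0.0]
contact_force: [-0.4, 0.1, -2.6]
opening: 0.49
finger_force: 61.9
```

>>> step_arm(increments=[[[0,-1,-3],[0,0,0]],[[0,0,-2],[0,0,0]],[[0,0,-1],[0,0,0]],[[0,0,-1],[0,0,0]],[[0,0,0],[0,0,0]],[[0,0,0],[0,0,0]]])

```text
time: 11.57
eef_pos: [0.6258, 0.036, 0.0333]
tcp_rot: [0.665, 0.747, 0.0, 0.0]
contact_force: [-0.6, -0.7, -3.3]
opening: 0.487
finger_force: 62.2
```

>>> step_arm(increments=[[[0,0,-1],[0,0,0]],[[0,0,-1],[0,0,0]],[[0,0,0],[0,0,0]],[[0,0,0],[0,0,0]]])

```text
time: 11.9
eef_pos: [0.6259, 0.036, 0.0332]
tcp_rot: [0.664, 0.747, -0.0, -0.0]
contact_force: [-3.7, 0.2, 6.9]
opening: 0.493
finger_force: 62.7
```

>>> step_arm(increments=[[[0,0,1],[0,0,0]],[[0,0,0],[0,0,0]],[[0,0,0],[0,0,0]],[[0,0,10],[0,0,0]],[[0,0,30],[0,0,0]],[[0,0,35],[0,0,0]],[[0,0,35],[0,0,0]],[[0,0,20],[0,0,0]]], fingers=1)

```text
time: 12.57
eef_pos: [0.6278, 0.0358, 0.1679]
tcp_rot: [0.665, 0.747, 0.002, 0.003]
contact_force: [1.0, 0.2, -0.4]
opening: 0.996
finger_force: 0.0
```

>>> step_arm(increments=[[[-23,-25,0],[0,0,0]],[[-23,-25,0],[0,0,0]],[[-23,-25,0],[0,0,0]],[[-23,-25,0],[0,0,0]],[[-23,-25,0],[0,0,0]],[[-23,-25,0],[0,0,0]],[[-23,-25,0],[0,0,0]],[[-24,-26,0],[0,0,0]]])

```text
time: 13.23
eef_pos: [0.4399, -0.1661, 0.1633]
tcp_rot: [0.664, 0.747, 0.0, 0.001]
contact_force: [0.7, -0.5, -1.2]
opening: 1.003
finger_force: 0.0
```

>>> step_arm(increments=[[[0,0,-20],[0,0,0]],[[0,0,0],[0,0,0]],[[0,0,0],[0,0,0]],[[0,0,0],[0,0,0]]])

```text
time: 13.57
eef_pos: [0.4413, -0.1648, 0.1431]
tcp_rot: [0.664, 0.747, 0.0, 0.0]
contact_force: [-0.1, 0.6, 0.1]
opening: 1.002
finger_force: 0.0
```

```bash
python3 look.py w7
python3 - <<'E'
from h import *
d=np.load("pics/w7.npz");im=cv2.imread("pics/w7.png")
# predicted pixel of c: find dark/grey (low saturation) blob in the middle
hsv=cv2.cvtColor(im,cv2.COLOR_BGR2HSV);m=((hsv[...,1]<60)).astype(np.uint8)
m[265:]=0
n,l,st,ce=cv2.connectedComponentsWithStats(m)
for i in range(1,n):
    if st[i,4]>150: print(st[i],ce[i].round(1),wray(*ce[i],.048,d["p"],d["q"]).round(4))
E
```

```text
13.5667 [ 0.4413 -0.1648  0.1431] [[-0.117, 0.993, 0.001], [0.993, 0.117, -0.0], [-0.0, 0.001, -1.0]] [-0.573 -0.078  2.142  0.     1.076 -0.691]
[ 472    0   76   46 2713] [510.7  20.1] [0.6208 0.0279 0.048 ]
[472  58  46  60 494] [493.5  87.9] [ 0.6078 -0.039   0.048 ]
[467 131  45  59 488] [487.7 159.9] [ 0.6151 -0.1007  0.048 ]
[ 253  173   45   57 2048] [275.  201.4] [ 0.4389 -0.1595  0.048 ]
[456 202  44  53 414] [476.4 227.9] [ 0.6223 -0.1627  0.048 ]
```

>>> step_arm(increments=[[[0,0,-35],[0,0,0]],[[0,0,-35],[0,0,0]],[[0,0,-30],[0,0,0]],[[0,0,-19],[0,0,0]],[[0,0,-8],[0,0,0]],[[0,0,0],[0,0,0]],[[0,0,0],[0,0,0]]])

```text
time: 14.2
eef_pos: [0.4418, -0.1651, 0.0162]
tcp_rot: [0.664, 0.748, 0.0, 0.001]
contact_force: [-0.4, 0.4, -0.2]
opening: 1.0
finger_force: 0.0
```

>>> step_arm(increments=[[[0,0,0],[0,0,0]],[[0,0,0],[0,0,0]],[[0,0,0],[0,0,0]],[[0,0,0],[0,0,0]],[[0,0,0],[0,0,0]],[[0,0,0],[0,0,0]],[[0,0,0],[0,0,0]],[[0,0,0],[0,0,0]]], fingers=-1)

```text
time: 14.87
eef_pos: [0.4414, -0.1656, 0.0166]
tcp_rot: [0.665, 0.747, 0.0, 0.001]
contact_force: [-2.0, 0.6, 6.1]
opening: 0.408
finger_force: 59.8
```

>>> step_arm(increments=[[[0,0,15],[0,0,0]],[[0,0,30],[0,0,0]],[[0,0,30],[0,0,0]],[[25,17,0],[0,0,0]],[[28,19,0],[0,0,0]],[[28,19,0],[0,0,0]],[[28,19,0],[0,0,0]],[[28,19,0],[0,0,0]]])

```text
time: 15.53
eef_pos: [0.5783, -0.0709, 0.0898]
tcp_rot: [0.665, 0.747, -0.0, -0.0]
contact_force: [-0.1, -0.7, -1.8]
opening: 0.407
finger_force: 60.4
```

>>> step_arm(increments=[[[28,19,0],[0,0,0]],[[20,14,0],[0,0,0]],[[8,5,-15],[0,0,0]],[[0,0,0],[0,0,0]],[[0,0,0],[0,0,0]],[[0,0,0],[0,0,0]],[[0,0,0],[0,0,0]]])

```text
time: 16.12
eef_pos: [0.633, -0.0347, 0.0755]
tcp_rot: [0.665, 0.747, -0.0, -0.0]
contact_force: [0.7, 0.1, -2.1]
opening: 0.405
finger_force: 60.4
```

```bash
python3 look.py w8
```

```text
16.1167 [ 0.633  -0.0347  0.0755] [[-0.116, 0.993, -0.0], [0.993, 0.116, -0.0], [0.0, -0.0, -1.0]] [-0.215  0.363  1.784 -0.     0.994 -0.331]
```

View pics/w8.png

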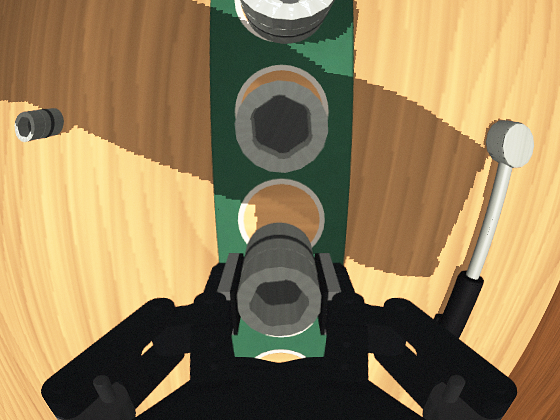

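c hovers at mark 3: ring top (282,179), left (239,217), right (325,217); c's top centre (280,296); d's top (282,126) on mark 2, whose ring top is (281,65) and left (235,106), right (328,106).

Run:
```python
from h import *
d=np.load("pics/w8.npz")
for n,u,v,z in [("top",282,179,.015),("l",239,217,.015),("r",325,217,.015),("c",279.5,296,.107),("d",282,127,.069),("m2top",281,65,.015),("m2l",235,108,.015),("m2r",328,108,.015)]: print(n,wray(u,v,z,d["p"],d["q"]).round(4))
```

```text
top [ 0.6324 -0.0031  0.015 ]
l [ 0.607  -0.0321  0.015 ]
r [ 0.664  -0.0255  0.015 ]
c [ 0.6335 -0.0293  0.107 ]
d [0.6273 0.034  0.069 ]
m2top [0.6233 0.0684 0.015 ]
m2l [0.5982 0.0387 0.015 ]
m2r [0.6552 0.0455 0.015 ]
```

Run:
```python
from h import *
d=np.load("pics/w8.npz")
b=np.array([-.116,.993,0])
for n,u,v,z,r in [("c bottom front",279,222,.0589,18),("c top near",280,336,.1069,-18),("c top far",280,257,.1069,18),("e bottom",282,42,.015,-25),("d top far",282,81,.069,21.5),("d top near",282,172,.069,-21.5)]: print(n,(wray(u,v,z,d["p"],d["q"])-b*r/1000).round(4))
d=np.load("pics/w6.npz")
for n,u,v,z,r in [("d bottom front",279,221,.0597,21.5)]: print(n,(wray(u,v,z,d["p"],d["q"])-b*r/1000).round(4))
d=np.load("pics/w3.npz")
for n,u,v,z,r in [("e bottom front",279,214,.061,25)]: print(n,(wray(u,v,z,d["p"],d["q"])-b*r/1000).round(4))
```

```text
c bottom front [ 0.6339 -0.0336  0.0589]
c top near [ 0.6342 -0.0331  0.1069]
c top far [ 0.6337 -0.0294  0.1069]
e bottom [0.6193 0.1078 0.015 ]
d top far [0.6274 0.0335 0.069 ]
d top near [0.6273 0.0344 0.069 ]
d bottom front [0.6247 0.0395 0.0597]
e bottom front [0.6158 0.1102 0.061 ]
```

>>> step_arm(increments=[[[2,2,-8],[0,0,0]],[[0,0,-12],[0,0,0]],[[0,0,-10],[0,0,0]],[[0,0,-6],[0,0,0]],[[0,0,-3],[0,0,0]],[[0,0,-2],[0,0,0]],[[0,0,-1],[0,0,0]],[[0,0,0],[0,0,0]]])

```text
time: 16.83
eef_pos: [0.6359, -0.0321, 0.0333]
tcp_rot: [0.665, 0.747, 0.0, 0.0]
contact_force: [-0.1, -0.1, -2.4]
opening: 0.404
finger_force: 60.4
```

>>> step_arm(increments=[[[0,0,-1],[0,0,0]],[[0,0,-1],[0,0,0]],[[0,0,-1],[0,0,0]],[[0,0,0],[0,0,0]],[[0,0,0],[0,0,0]]])

```text
time: 17.25
eef_pos: [0.6363, -0.0321, 0.0316]
tcp_rot: [0.665, 0.747, 0.0, 0.0]
contact_force: [-2.1, 0.6, 5.3]
opening: 0.407
finger_force: 60.9
```

>>> step_arm(increments=[[[0,0,1],[0,0,0]],[[0,0,0],[0,0,0]],[[0,0,0],[0,0,0]],[[0,0,10],[0,0,0]],[[0,0,30],[0,0,0]],[[0,0,35],[0,0,0]],[[0,0,35],[0,0,0]],[[0,0,5],[0,0,0]]], fingers=1)

```text
time: 17.92
eef_pos: [0.64, -0.0329, 0.1552]
tcp_rot: [0.664, 0.747, 0.003, 0.006]
contact_force: [1.8, 0.2, 1.0]
opening: 1.0
finger_force: 0.0
```

>>> step_arm(increments=[[[-25,7,0],[0,0,0]],[[-30,9,0],[0,0,0]],[[-30,9,0],[0,0,0]],[[-30,9,0],[0,0,0]],[[-30,9,0],[0,0,0]],[[-30,8,0],[0,0,0]],[[-12,3,0],[0,0,0]],[[0,0,0],[0,0,0]]])

```text
time: 18.58
eef_pos: [0.4461, 0.0228, 0.1459]
tcp_rot: [0.664, 0.748, -0.0, -0.001]
contact_force: [-0.5, 0.2, -0.8]
opening: 1.001
finger_force: 0.0
```

```bash
python3 look.py w9
python3 - <<'E'
from h import *
a=cams.read_camera("top")[:,:,::-1];cv2.imwrite("pics/top1.png",a)
A=cv2.resize(a[190:240,210:365],None,fx=5,fy=5,interpolation=cv2.INTER_CUBIC)
w=cv2.imread("pics/w9.png")[0:330,100:560]
B=cv2.resize(w,(775,330)) if 0 else w
c=np.zeros((A.shape[0]+330,775,3),np.uint8);c[:A.shape[0]]=A;c[A.shape[0]:,:460]=w
cv2.imwrite("pics/v9.png",c);print(A.shape)
E
```

```text
18.5833 [0.4461 0.0228 0.1459] [[-0.118, 0.993, -0.001], [0.993, 0.118, 0.0], [0.0, -0.001, -1.0]] [-0.177 -0.141  2.194  0.     1.09  -0.295]
(250, 775, 3)
```

View pics/v9.png

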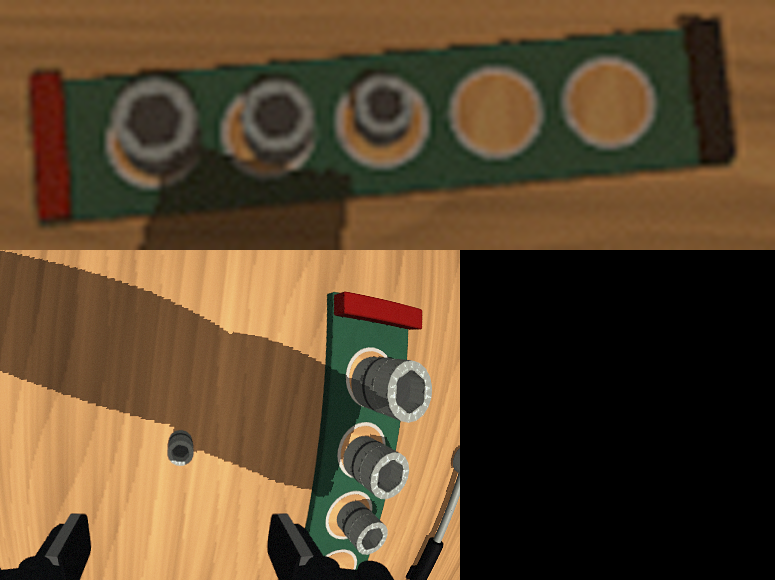

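Top crop: e top (156,119), d (278,118), c (384,103); rings m4 (497,112), m5 (609,102). d clearly sits too far toward the black end. Wrist part: a's top is at crop (180,452), giving image (280,202).

Run:
```python
from h import *
def f(x,y): return (x+.5)/5-.5+210,(y+.5)/5-.5+190
P={}
for n,x,y,z in [("e",156,119,.075),("d",278,118,.069),("c",384,103,.063),("m4",497,112.5,.015),("m5",609,102.5,.015),("m3",382,122,.015)]:
    P[n]=fixed("top",*f(x,y),z)
# ring centers from initial picture by ellipse fit of bright low-saturation ring (empty board)
im=cv2.imread("pics/top0.png")[185:245,205:365];im=cv2.resize(im,None,fx=8,fy=8,interpolation=cv2.INTER_CUBIC)
hsv=cv2.cvtColor(im,cv2.COLOR_BGR2HSV)
m=((hsv[...,0]<33)|(hsv[...,1]<85)).astype(np.uint8)
n,l,st,ce=cv2.connectedComponentsWithStats(m)
M=[]
for i in range(1,n):
    if 4000<st[i,4]<60000:
        x,y=(ce[i]+.5)/8-.5+[205,185]; 
        if 80<st[i,2]<240 and 80<st[i,3]<240: M.append(fixed("top",x,y,.015));print(st[i],M[-1].round(4))
for k,v in P.items():print(k,v.round(4))
d=np.load("pics/w9.npz");print("a",wray(280,200,.036,d["p"],d["q"]).round(4))
```

```text
[  886   108   213   175 21564] [ 0.6525 -0.1737  0.015 ]
[  748   139   167   161 20535] [ 0.643  -0.1045  0.015 ]
[  569   154   163   162 20296] [ 0.6345 -0.0328  0.015 ]
[  374   170   179   169 20802] [0.6265 0.0389 0.015 ]
e [0.6206 0.1045 0.075 ]
d [0.6245 0.0315 0.069 ]
c [ 0.6368 -0.0325  0.063 ]
m4 [ 0.6426 -0.1055  0.015 ]
m5 [ 0.651  -0.1763  0.015 ]
m3 [ 0.6345 -0.0331  0.015 ]
a [0.4478 0.0252 0.036 ]
```

>>> step_arm(increments=[[[0,0,-35],[0,0,0]],[[0,0,-35],[0,0,0]],[[0,0,-35],[0,0,0]],[[0,0,-20],[0,0,0]],[[0,0,-8],[0,0,0]],[[0,0,-2],[0,0,0]],[[0,0,0],[0,0,0]],[[0,0,0],[0,0,0]]])

```text
time: 19.35
eef_pos: [0.4507, 0.0215, 0.0128]
tcp_rot: [0.665, 0.747, 0.001, 0.001]
contact_force: [0.1, -0.2, 0.1]
opening: 1.0
finger_force: 0.0
```

>>> step_arm(increments=[[[0,0,0],[0,0,0]],[[0,0,0],[0,0,0]],[[0,0,0],[0,0,0]],[[0,0,0],[0,0,0]],[[0,0,0],[0,0,0]],[[0,0,0],[0,0,0]],[[0,0,0],[0,0,0]],[[0,0,0],[0,0,0]]], fingers=-1, grip_force=50)

```text
time: 20.02
eef_pos: [0.4491, 0.0219, 0.0118]
tcp_rot: [0.665, 0.747, 0.0, 0.0]
contact_force: [-1.2, -0.2, 5.4]
opening: 0.24
finger_force: 48.8
```

>>> step_arm(increments=[[[0,0,0],[0,0,0]],[[0,0,0],[0,0,0]],[[0,0,0],[0,0,0]]])

```text
time: 20.27
eef_pos: [0.4491, 0.0219, 0.0119]
tcp_rot: [0.665, 0.747, 0.0, 0.0]
contact_force: [-2.5, 0.5, 5.4]
opening: 0.24
finger_force: 48.8
```

>>> step_arm(increments=[[[0,0,15],[0,0,0]],[[0,0,30],[0,0,0]],[[0,0,30],[0,0,0]],[[22,-22,0],[0,0,0]],[[26,-25,0],[0,0,0]],[[26,-25,0],[0,0,0]],[[26,-25,0],[0,0,0]],[[26,-25,0],[0,0,0]]])

```text
time: 20.93
eef_pos: [0.5753, -0.1011, 0.0855]
tcp_rot: [0.665, 0.747, -0.0, -0.0]
contact_force: [0.2, 1.4, -0.7]
opening: 0.236
finger_force: 49.0
```

>>> step_arm(increments=[[[26,-25,0],[0,0,0]],[[26,-25,0],[0,0,0]],[[16,-16,-10],[0,0,0]],[[7,-9,-10],[0,0,0]],[[0,0,0],[0,0,0]],[[0,0,0],[0,0,0]],[[0,0,0],[0,0,0]],[[0,0,0],[0,0,0]]])

```text
time: 21.6
eef_pos: [0.6492, -0.1741, 0.0665]
tcp_rot: [0.664, 0.747, 0.0, -0.0]
contact_force: [1.1, 0.5, -0.8]
opening: 0.236
finger_force: 49.1
```

```bash
python3 look.py w10
```

```text
21.6 [ 0.6492 -0.1741  0.0665] [[-0.118, 0.993, -0.0], [0.993, 0.118, 0.0], [0.0, -0.0, -1.0]] [-0.413  0.448  1.687  0.     1.007 -0.531]
```

View pics/w10.png

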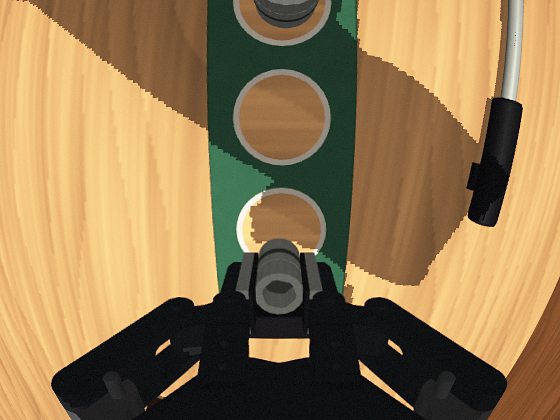

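a hovers at mark 5: ring top (281,188), left (236,230), right (326,230); a's lower front rim (279,240); mark 4 centre (282,117); c bottom front rim row 26, ring 3 bottom row 46.

Run:
```python
from h import *
d=np.load("pics/w10.npz");b=np.array([-.116,.993,0])
for n,u,v,z,r in [("m5 top",281,188,.015,29),("l",236,230,.015,0),("r",326,230,.015,0),("m4",282,117,.015,0),("m4top",282,69,.015,29),("m4bot",282,165,.015,-29),("m3bot",282,46,.015,-29),("a bot",279,240,.0546,11),("c near base",283,27,.015,-18)]: print(n,(wray(u,v,z,d["p"],d["q"])-b*r/1000).round(4))
```

```text
m5 top [ 0.6516 -0.1749  0.015 ]
l [ 0.6227 -0.1773  0.015 ]
r [ 0.6806 -0.1705  0.015 ]
m4 [ 0.6436 -0.1029  0.015 ]
m4top [ 0.6436 -0.1032  0.015 ]
m4bot [ 0.6437 -0.1029  0.015 ]
m3bot [ 0.6352 -0.0318  0.015 ]
a bot [ 0.6502 -0.1742  0.0546]
c near base [ 0.6357 -0.0309  0.015 ]
```

>>> step_arm(increments=[[[1,-1,-8],[0,0,0]],[[0,0,-10],[0,0,0]],[[0,0,-8],[0,0,0]],[[0,0,-6],[0,0,0]],[[0,0,-3],[0,0,0]],[[0,0,-2],[0,0,0]],[[0,0,-1],[0,0,0]],[[0,0,0],[0,0,0]]])

```text
time: 22.32
eef_pos: [0.6508, -0.1761, 0.0282]
tcp_rot: [0.665, 0.747, -0.0, -0.0]
contact_force: [0.4, 0.1, -0.8]
opening: 0.238
finger_force: 49.1
```

>>> step_arm(increments=[[[0,0,-1],[0,0,0]],[[0,0,-1],[0,0,0]],[[0,0,0],[0,0,0]],[[0,0,0],[0,0,0]]])

```text
time: 22.65
eef_pos: [0.6512, -0.1763, 0.027]
tcp_rot: [0.665, 0.747, 0.0, 0.001]
contact_force: [0.6, 0.6, 1.0]
opening: 0.24
finger_force: 49.1
```

>>> step_arm(increments=[[[0,0,1],[0,0,0]],[[0,0,0],[0,0,0]],[[0,0,0],[0,0,0]],[[0,0,10],[0,0,0]],[[0,0,30],[0,0,0]],[[0,0,35],[0,0,0]],[[0,0,35],[0,0,0]],[[0,0,10],[0,0,0]]], fingers=1)

```text
time: 23.32
eef_pos: [0.654, -0.1774, 0.1556]
tcp_rot: [0.664, 0.747, 0.002, 0.006]
contact_force: [0.9, 0.1, 1.7]
opening: 1.0
finger_force: 0.0
```

>>> step_arm(increments=[[[-14,35,0],[0,0,0]],[[-14,35,0],[0,0,0]],[[-14,35,0],[0,0,0]],[[-14,35,0],[0,0,0]],[[-14,35,0],[0,0,0]],[[-14,35,0],[0,0,0]],[[-14,35,0],[0,0,0]],[[-14,35,0],[0,0,0]]])

```text
time: 23.98
eef_pos: [0.5377, 0.1054, 0.1477]
tcp_rot: [0.665, 0.747, 0.0, 0.0]
contact_force: [0.5, -0.2, 0.3]
opening: 1.001
finger_force: 0.0
```

>>> step_arm(increments=[[[-14,35,0],[0,0,0]],[[-14,35,0],[0,0,0]],[[-14,35,0],[0,0,0]],[[-14,35,0],[0,0,0]],[[-14,35,0],[0,0,0]],[[-3,1,0],[0,0,0]],[[0,0,0],[0,0,0]],[[0,0,0],[0,0,0]]])

```text
time: 24.65
eef_pos: [0.4656, 0.2798, 0.1474]
tcp_rot: [0.664, 0.748, -0.0, 0.0]
contact_force: [0.4, 0.1, 0.7]
opening: 1.001
finger_force: 0.0
```

```bash
python3 look.py w11
python3 - <<'E'
from h import *
d=np.load("pics/w11.npz");im=cv2.imread("pics/w11.png")
hsv=cv2.cvtColor(im,cv2.COLOR_BGR2HSV);m=((hsv[...,1]<60)).astype(np.uint8);m[265:]=0
n,l,st,ce=cv2.connectedComponentsWithStats(m)
for i in range(1,n):
    if st[i,4]>150: 
        x,y,w,h,_=st[i];print(st[i],wray(x+w/2,y+h-w/2,.042,d["p"],d["q"]).round(4))
E
```

```text
24.65 [0.4656 0.2798 0.1474] [[-0.118, 0.993, 0.0], [0.993, 0.118, -0.0], [-0.0, 0.0, -1.0]] [ 3.550e-01  8.300e-02  1.972e+00 -1.000e-03  1.086e+00  2.370e-01]
[ 450   38   62   77 3738] [0.6252 0.4073 0.042 ]
[ 262  171   35   46 1277] [0.4668 0.2839 0.042 ]
```

>>> step_arm(increments=[[[1,2,-35],[0,0,0]],[[0,0,-35],[0,0,0]],[[0,0,-35],[0,0,0]],[[0,0,-20],[0,0,0]],[[0,0,-7],[0,0,0]],[[0,0,-2],[0,0,0]],[[0,0,0],[0,0,0]],[[0,0,0],[0,0,0]]])

```text
time: 25.37
eef_pos: [0.4686, 0.282, 0.0152]
tcp_rot: [0.665, 0.747, 0.002, 0.001]
contact_force: [0.3, 1.1, 0.1]
opening: 1.0
finger_force: 0.0
```

>>> step_arm(increments=[[[0,0,0],[0,0,0]],[[0,0,0],[0,0,0]],[[0,0,0],[0,0,0]],[[0,0,0],[0,0,0]],[[0,0,0],[0,0,0]],[[0,0,0],[0,0,0]],[[0,0,0],[0,0,0]],[[0,0,0],[0,0,0]]], fingers=-1)

```text
time: 26.03
eef_pos: [0.4672, 0.2822, 0.014]
tcp_rot: [0.665, 0.747, 0.0, 0.0]
contact_force: [-0.7, 0.8, 6.1]
opening: 0.325
finger_force: 49.3
```

>>> step_arm(increments=[[[0,0,0],[0,0,0]],[[0,0,0],[0,0,0]]])

```text
time: 26.2
eef_pos: [0.4672, 0.2822, 0.014]
tcp_rot: [0.665, 0.747, 0.0, 0.0]
contact_force: [-2.3, -0.5, 5.1]
opening: 0.324
finger_force: 49.3
```

>>> step_arm(increments=[[[0,0,15],[0,0,0]],[[0,0,30],[0,0,0]],[[0,0,35],[0,0,0]],[[0,0,30],[0,0,0]],[[15,-32,0],[0,0,0]],[[15,-32,0],[0,0,0]],[[15,-32,0],[0,0,0]],[[15,-32,0],[0,0,0]]])

```text
time: 26.87
eef_pos: [0.5264, 0.1527, 0.1226]
tcp_rot: [0.664, 0.748, -0.0, -0.0]
contact_force: [-0.0, -0.1, -2.0]
opening: 0.323
finger_force: 49.5
```

>>> step_arm(increments=[[[15,-32,0],[0,0,0]],[[15,-32,0],[0,0,0]],[[15,-32,0],[0,0,0]],[[15,-32,0],[0,0,0]],[[15,-32,0],[0,0,0]],[[15,-32,0],[0,0,0]],[[14,-32,0],[0,0,0]],[[12,-33,0],[0,0,0]]])

```text
time: 27.53
eef_pos: [0.6426, -0.1045, 0.1218]
tcp_rot: [0.665, 0.747, -0.0, -0.001]
contact_force: [0.0, 0.2, -0.8]
opening: 0.321
finger_force: 49.5
```

>>> step_arm(increments=[[[0,0,-20],[0,0,0]],[[0,0,-30],[0,0,0]],[[0,0,-5],[0,0,0]],[[0,0,0],[0,0,0]],[[0,0,0],[0,0,0]],[[0,0,0],[0,0,0]]])

```text
time: 28.03
eef_pos: [0.6436, -0.1028, 0.0698]
tcp_rot: [0.664, 0.748, 0.0, 0.001]
contact_force: [0.1, 0.4, -1.1]
opening: 0.326
finger_force: 49.5
```

```bash
python3 look.py w12
```

```text
28.0333 [ 0.6436 -0.1028  0.0698] [[-0.118, 0.993, 0.002], [0.993, 0.118, -0.001], [-0.001, 0.002, -1.0]] [-0.314  0.404  1.742 -0.     0.994 -0.432]
```

View pics/w12.png

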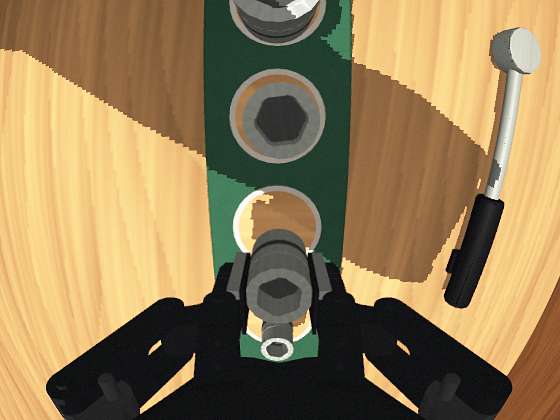

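b hovers at mark 4: ring top (277,186), left (233,226), right (321,226); b's lower front rim (279,229). c sits well centred on mark 3; d's near rim (row 37) is close to ring 2's near edge (row 45).

Run:
```python
from h import *
d=np.load("pics/w12.npz");b=np.array([-.116,.993,0])
for n,u,v,z,r in [("m4 top",277,186,.015,29),("l",233,226,.015,0),("r",321,226,.015,0),("b bot",279,229,.0558,14.5),("d near",277,37,.015,-21.5),("m2bot",277.5,45,.015,-29)]: print(n,(wray(u,v,z,d["p"],d["q"])-b*r/1000).round(4))
```

```text
m4 top [ 0.6436 -0.1035  0.015 ]
l [ 0.6147 -0.1049  0.015 ]
r [ 0.672  -0.0981  0.015 ]
b bot [ 0.6444 -0.1011  0.0558]
d near [0.6269 0.0378 0.015 ]
m2bot [0.627  0.0403 0.015 ]
```

>>> step_arm(increments=[[[0,-2,-8],[0,0,0]],[[0,0,-10],[0,0,0]],[[0,0,-8],[0,0,0]],[[0,0,-6],[0,0,0]],[[0,0,-3],[0,0,0]],[[0,0,-2],[0,0,0]],[[0,0,-1],[0,0,0]],[[0,0,0],[0,0,0]]])

```text
time: 28.75
eef_pos: [0.6427, -0.1051, 0.0301]
tcp_rot: [0.665, 0.747, -0.0, -0.0]
contact_force: [-0.7, 0.8, -1.3]
opening: 0.327
finger_force: 49.5
```

>>> step_arm(increments=[[[0,0,-1],[0,0,0]],[[0,0,-1],[0,0,0]],[[0,0,-1],[0,0,0]],[[0,0,0],[0,0,0]],[[0,0,0],[0,0,0]]])

```text
time: 29.17
eef_pos: [0.6432, -0.1052, 0.0291]
tcp_rot: [0.664, 0.747, 0.0, 0.0]
contact_force: [-2.2, 0.7, 6.4]
opening: 0.324
finger_force: 50.1
```

>>> step_arm(increments=[[[0,0,1],[0,0,0]],[[0,0,0],[0,0,0]],[[0,0,0],[0,0,0]],[[0,0,10],[0,0,0]],[[0,0,30],[0,0,0]],[[0,0,35],[0,0,0]],[[0,0,35],[0,0,0]],[[0,0,35],[0,0,0]]], fingers=1)

```text
time: 29.83
eef_pos: [0.6425, -0.105, 0.1753]
tcp_rot: [0.665, 0.747, 0.0, -0.0]
contact_force: [0.4, -0.3, 0.4]
opening: 0.999
finger_force: 0.0
```

>>> step_arm(increments=[[[-4,35,5],[0,0,0]],[[-4,35,0],[0,0,0]],[[-4,32,0],[0,0,0]],[[0,0,0],[0,0,0]],[[0,0,0],[0,0,0]],[[0,0,0],[0,0,0]],[[0,0,0],[0,0,0]],[[0,0,0],[0,0,0]]])

```text
time: 30.5
eef_pos: [0.6309, -0.0043, 0.1783]
tcp_rot: [0.665, 0.747, -0.0, 0.0]
contact_force: [0.7, -0.4, -1.0]
opening: 1.0
finger_force: 0.0
```

```bash
python3 look.py w13; python3 -c "
import cv2;im=cv2.imread('pics/w13.png')[0:270,180:400];cv2.imwrite('pics/w13c.png',cv2.resize(im,None,fx=2.2,fy=2.2,interpolation=2))"
```

```text
30.5 [ 0.6309 -0.0043  0.1783] [[-0.115, 0.993, -0.0], [0.993, 0.115, -0.0], [-0.0, -0.0, -1.0]] [-0.167  0.237  1.736 -0.     1.168 -0.283]
```

View pics/w13c.png

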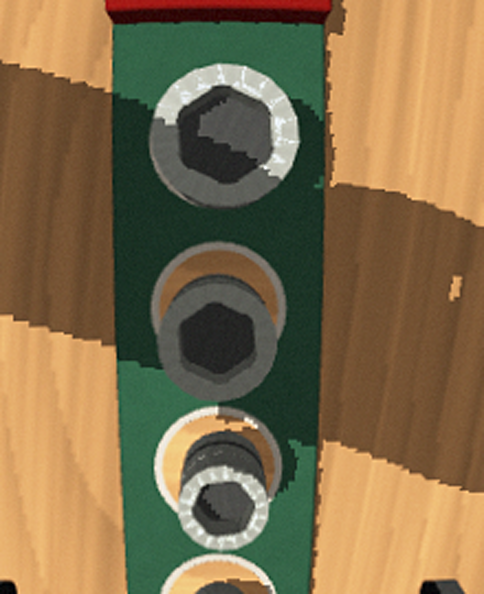

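e's top (225,136), d's (217,337), c's (224,508); ring 2 top (218,241), left 151, right 286; ring 3 top (219,406), left 154, right 283; red edge inner row about 16 (top).

Run:
```python
from h import *
d=np.load("pics/w13.npz");b=np.array([-.114,.993,0])
for n,x,y,z,r in [("e",225,136,.075,0),("d",217,337,.069,0),("c",224,508,.063,0),("m2top",218,241,.015,29),("m2l",151,306,.015,0),("m2r",286,306,.015,0),("m3top",219,406,.015,29),("m3l",154,468,.015,0),("m3r",283,468,.015,0),("m4top",219,554,.015,29),("redL",107,10,.037,0),("redR",330,22,.037,0),("e near rim",190,203,.015,0)]: print(n,(wray(180+x/2.2,y/2.2,z,d["p"],d["q"])-b*r/1000).round(4))
```

```text
e [0.6217 0.1062 0.075 ]
d [0.6272 0.036  0.069 ]
c [ 0.6377 -0.031   0.063 ]
m2top [0.6272 0.0399 0.015 ]
m2l [0.5986 0.0379 0.015 ]
m2r [0.656  0.0446 0.015 ]
m3top [ 0.636  -0.0316  0.015 ]
m3l [ 0.6068 -0.035   0.015 ]
m3r [ 0.6649 -0.0283  0.015 ]
m4top [ 0.6444 -0.1034  0.015 ]
redL [0.5695 0.159  0.037 ]
redR [0.6568 0.164  0.037 ]
e near rim [0.6104 0.0835 0.015 ]
```

>>> step_arm(increments=[[[-5,38,0],[0,0,0]],[[0,2,-30],[0,0,0]],[[0,0,-35],[0,0,0]],[[0,0,-35],[0,0,0]],[[0,0,-30],[0,0,0]],[[0,0,-15],[0,0,0]],[[0,0,0],[0,0,0]],[[0,0,0],[0,0,0]]])

```text
time: 31.22
eef_pos: [0.6252, 0.0363, 0.0323]
tcp_rot: [0.665, 0.747, -0.001, -0.001]
contact_force: [-0.4, -0.2, 0.4]
opening: 1.001
finger_force: 0.0
```

>>> step_arm(increments=[[[0,0,0],[0,0,0]],[[0,0,0],[0,0,0]],[[0,0,0],[0,0,0]],[[0,0,0],[0,0,0]],[[0,0,0],[0,0,0]],[[0,0,0],[0,0,0]],[[0,0,0],[0,0,0]],[[0,0,0],[0,0,0]]], fingers=-1, grip_force=60)

```text
time: 31.88
eef_pos: [0.6272, 0.0367, 0.0355]
tcp_rot: [0.665, 0.747, 0.001, 0.001]
contact_force: [-1.2, -0.3, 6.8]
opening: 0.49
finger_force: 61.8
```

>>> step_arm(increments=[[[0,0,5],[0,0,0]],[[0,0,2],[0,0,0]],[[-1,4.5,0],[0,0,0]],[[0,0,0],[0,0,0]],[[0,0,-2],[0,0,0]],[[0,0,-2],[0,0,0]],[[0,0,-2],[0,0,0]],[[0,0,-1],[0,0,0]]])

```text
time: 32.55
eef_pos: [0.6244, 0.0416, 0.0356]
tcp_rot: [0.664, 0.747, -0.001, -0.001]
contact_force: [-8.7, 2.0, 15.3]
opening: 0.484
finger_force: 62.4
```

>>> step_arm(increments=[[[0,0,-1],[0,0,0]],[[0,0,-1],[0,0,0]],[[0,0,0],[0,0,0]],[[0,0,0],[0,0,0]]])

```text
time: 32.88
eef_pos: [0.6244, 0.0417, 0.0355]
tcp_rot: [0.664, 0.747, -0.001, -0.002]
contact_force: [-10.9, 1.5, 18.7]
opening: 0.482
finger_force: 63.2
```

>>> step_arm(increments=[[[0,0,4],[0,0,0]],[[0,0,2],[0,0,0]],[[1,0,0],[0,0,0]],[[0,0,0],[0,0,0]],[[0,0,0],[0,0,0]],[[0,0,0],[0,0,0]]])

```text
time: 33.38
eef_pos: [0.6253, 0.0414, 0.0364]
tcp_rot: [0.665, 0.747, -0.0, -0.001]
contact_force: [0.3, -0.8, -3.9]
opening: 0.487
finger_force: 61.3
```

>>> step_arm(increments=[[[1,0,0],[0,0,0]],[[0,0,-1],[0,0,0]],[[0,0,-1],[0,0,0]],[[0,0,0],[0,0,0]],[[0,0,0],[0,0,0]]])

```text
time: 33.8
eef_pos: [0.6269, 0.0414, 0.0356]
tcp_rot: [0.665, 0.747, 0.0, 0.0]
contact_force: [-1.3, -0.8, -0.6]
opening: 0.486
finger_force: 61.4
```

>>> step_arm(increments=[[[0,0,0],[0,0,0]],[[0,0,0],[0,0,0]],[[0,0,0],[0,0,0]],[[0,0,15],[0,0,0]],[[0,0,35],[0,0,0]],[[0,0,35],[0,0,0]],[[0,0,15],[0,0,0]],[[-3,35,0],[0,0,0]]], fingers=1)

```text
time: 34.47
eef_pos: [0.6287, 0.0722, 0.1425]
tcp_rot: [0.666, 0.745, 0.003, 0.006]
contact_force: [1.0, 1.4, -0.4]
opening: 1.002
finger_force: 0.0
```

>>> step_arm(increments=[[[-3,34,0],[0,0,0]],[[0,0,-25],[0,0,0]],[[0,0,-35],[0,0,0]],[[0,0,-25],[0,0,0]],[[0,0,-12],[0,0,0]],[[0,0,0],[0,0,0]],[[0,0,0],[0,0,0]],[[0,0,0],[0,0,0]]])

```text
time: 35.13
eef_pos: [0.6225, 0.1103, 0.0405]
tcp_rot: [0.665, 0.747, 0.001, 0.001]
contact_force: [0.2, 0.4, 0.2]
opening: 0.996
finger_force: 0.0
```

>>> step_arm(increments=[[[-2,0,0],[0,0,0]],[[0,0,0],[0,0,0]],[[0,0,0],[0,0,0]],[[0,0,0],[0,0,0]],[[0,0,0],[0,0,0]],[[0,0,0],[0,0,0]],[[0,0,0],[0,0,0]],[[0,0,0],[0,0,0]]], fingers=-1)

```text
time: 35.8
eef_pos: [0.6201, 0.1104, 0.0401]
tcp_rot: [0.665, 0.747, 0.001, 0.001]
contact_force: [0.3, -0.4, 6.8]
opening: 0.574
finger_force: 63.0
```

>>> step_arm(increments=[[[0,0,3],[0,0,0]],[[0,0,3],[0,0,0]],[[0,0,0],[0,0,0]],[[0,0,0],[0,0,0]]])

```text
time: 36.13
eef_pos: [0.6174, 0.1104, 0.0429]
tcp_rot: [0.665, 0.747, -0.001, -0.001]
contact_force: [0.1, -0.2, -5.0]
opening: 0.573
finger_force: 62.6
```

>>> step_arm(increments=[[[0,4.5,0],[0,0,0]],[[0,0,0],[0,0,0]],[[0,0,0],[0,0,0]],[[0,0,0],[0,0,0]]])

```text
time: 36.47
eef_pos: [0.6185, 0.1151, 0.044]
tcp_rot: [0.664, 0.747, -0.0, -0.0]
contact_force: [0.4, -0.7, -4.4]
opening: 0.574
finger_force: 62.6
```

>>> step_arm(increments=[[[-1,0,-1.5],[0,0,0]],[[0,0,-1],[0,0,0]],[[0,0,-1],[0,0,0]],[[0,0,-0.5],[0,0,0]],[[0,0,0],[0,0,0]],[[0,0,0],[0,0,0]]])

```text
time: 36.97
eef_pos: [0.6178, 0.1149, 0.0403]
tcp_rot: [0.665, 0.747, 0.0, 0.0]
contact_force: [0.2, -0.4, -5.1]
opening: 0.568
finger_force: 62.8
```

>>> step_arm(increments=[[[0,0,-0.8],[0,0,0]],[[0,0,0],[0,0,0]],[[0,0,0],[0,0,0]]])

```text
time: 37.22
eef_pos: [0.6179, 0.1149, 0.0401]
tcp_rot: [0.665, 0.747, 0.0, 0.0]
contact_force: [-1.8, -0.4, -0.1]
opening: 0.572
finger_force: 63.1
```

>>> step_arm(increments=[[[0,0,0],[0,0,0]],[[0,0,0],[0,0,0]],[[0,0,0],[0,0,0]],[[0,0,15],[0,0,0]],[[0,0,35],[0,0,0]],[[0,0,35],[0,0,0]],[[0,0,35],[0,0,0]],[[0,0,19],[0,0,0]]], fingers=1)

```text
time: 37.88
eef_pos: [0.6202, 0.1151, 0.1844]
tcp_rot: [0.665, 0.747, 0.003, 0.003]
contact_force: [1.6, 0.3, 0.9]
opening: 0.999
finger_force: 0.0
```

>>> step_arm(increments=[[[4,-35,0],[0,0,0]],[[4,-35,0],[0,0,0]],[[4,-35,0],[0,0,0]],[[1,-14,0],[0,0,0]],[[0,0,0],[0,0,0]],[[0,0,0],[0,0,0]],[[0,0,0],[0,0,0]],[[0,0,0],[0,0,0]]])

```text
time: 38.55
eef_pos: [0.6306, -0.0027, 0.1785]
tcp_rot: [0.664, 0.748, 0.0, -0.0]
contact_force: [-0.1, 0.4, -0.6]
opening: 0.998
finger_force: 0.0
```

```bash
python3 look.py w14
python3 - <<'E'
from h import *
a=cv2.imread("pics/w13.png");b=cv2.imread("pics/w14.png")
# hex-opening (dark, unsaturated) and full-socket blobs near expected spots, both pictures
for n in ("w13","w14"):
    im=cv2.imread(f"pics/{n}.png");d=np.load(f"pics/{n}.npz")
    g=cv2.cvtColor(im,cv2.COLOR_BGR2HSV);m=((g[...,1]<50)).astype(np.uint8)
    m[:14]=0;m[265:]=0;m[:,:235]=0;m[:,330:]=0
    m=cv2.morphologyEx(m,cv2.MORPH_OPEN,np.ones((7,7)))
    k,l,st,ce=cv2.connectedComponentsWithStats(m)
    for i in range(1,k):
        if st[i,4]>600: print(n,st[i],ce[i].round(1),wray(*ce[i],.07,d["p"],d["q"]).round(4))
E
```

```text
38.55 [ 0.6306 -0.0027  0.1785] [[-0.118, 0.993, -0.0], [0.993, 0.118, 0.0], [0.0, -0.0, -1.0]] [-0.165  0.237  1.737  0.     1.169 -0.284]
w13 [ 248   29   68   66 3569] [281.2  61.7] [0.6208 0.1068 0.07  ]
w13 [ 251  125   56   57 2431] [278.3 153.7] [0.6269 0.0357 0.07  ]
w13 [ 261  197   41   53 1778] [281.  223.6] [ 0.6359 -0.0216  0.07  ]
w14 [ 247   26   68   66 3578] [280.5  58.4] [0.6193 0.1111 0.07  ]
w14 [ 252  122   58   57 2436] [280.6 150.3] [0.6279 0.0403 0.07  ]
w14 [ 261  198   41   54 1787] [281.1 225.2] [ 0.6358 -0.0214  0.07  ]
```

>>> step_arm(increments=[[[-30,30,0],[0,0,0]],[[-35,20,0],[0,0,0]],[[-35,20,0],[0,0,0]],[[-35,20,0],[0,0,0]],[[-30,20,0],[0,0,0]],[[0,0,0],[0,0,0]],[[0,0,0],[0,0,0]]])

```text
time: 39.18
eef_pos: [0.4648, 0.1071, 0.1785]
tcp_rot: [0.663, 0.749, 0.0, 0.0]
contact_force: [0.9, -0.3, 0.6]
opening: 0.995
finger_force: 0.0
```

Run:
```python
from h import *
im=cams.read_camera("top")[:,:,::-1];cv2.imwrite("pics/top2.png",im)
o=cv2.imread("pics/top0.png")
print("bystander diff",[float(cv2.absdiff(im,o)[r].mean().round(2)) for r in (np.s_[150:178,250:335],np.s_[198:235,120:165],np.s_[205:258,392:432])])
# template: predicted socket-top pixel if centred vs dark hex centroid
c=cams.get_calibration("top");M=R.from_quat(c["rotation"]).as_matrix()
def px(p):
    q=M.T@(np.array(p)-c["eye"]);return c["cx"]-q[0]/q[2]*c["fx"],c["cy"]+q[1]/q[2]*c["fx"]
m1=np.array([.6177,.1095,0]);m5=np.array([.6507,-.1763,0])
for k,(n,h,dm) in enumerate([("e",.075,50),("d",.069,43),("c",.063,36),("b",.057,29),("a",.051,22)]):
    u,v=px(m1+(m5-m1)*k/4+[0,0,h]);r=11
    x0,y0=int(u)-r,int(v)-r;p=cv2.resize(im[y0:y0+2*r,x0:x0+2*r],None,fx=8,fy=8,interpolation=cv2.INTER_CUBIC)
    sat=cv2.GaussianBlur(cv2.cvtColor(p,cv2.COLOR_BGR2HSV)[...,1],(0,0),3).astype(np.float32)
    # best disc of known size with lowest saturation
    R_=dm/1000*c["fx"]/(1.40-h)/2*8;k_=int(R_)+4
    yy,xx=np.mgrid[-k_:k_+1,-k_:k_+1];rr=np.hypot(xx,yy);K=np.where(rr<=R_,1/(rr<=R_).sum(),0.)-np.where((rr>R_)&(rr<=R_+4),1/((rr>R_)&(rr<=R_+4)).sum(),0.)
    s=cv2.filter2D(sat,-1,K.astype(np.float32),borderType=cv2.BORDER_REPLICATE)
    s=s[40:-40,40:-40];i=np.unravel_index(s.argmin(),s.shape);uu=(i[1]+40.5)/8-.5+x0;vv=(i[0]+40.5)/8-.5+y0
    print(n,"offset px",round(uu-u,2),round(vv-v,2),"mm",((fixed("top",uu,vv,h)-(m1+(m5-m1)*k/4))*1000)[:2].round(1))
```

```text
bystander diff [3.7, 3.86, 3.64]
e offset px -0.92 -6.75 mm [20.6  3.6]
d offset px 0.14 2.15 mm [-6.6 -0.6]
c offset px -0.74 2.65 mm [-8.3  2.1]
b offset px -0.79 1.38 mm [-4.4  2.4]
a offset px -0.42 -0.28 mm [0.9 1.3]
```

```bash
python3 -c "
from plant import sign_off;print(sign_off())"
```

```text
the job is handed in; nothing more can be done
None
```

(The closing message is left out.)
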